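Clear and level the card cutter's catch trays

ROBOT

A 6-joint arm with a two-finger parallel gripper is mounted at the origin on the work surface. World frame = base frame: x ahead of the robot, y to its left, z up, the work surface at z = 0. Lengths are in m, angles in rad, forces in N, time in s.
With the tool pointing down it reaches from about 0.35 to 0.775 m from the base axis. Payload 7.3 kg.
Tool frame: the origin (TCP) lies at the centre of the arm's flange, where the gripper is bolted on; the fingertips stand 178 mm ahead of it and the grasp point (between the pads) lies 159 mm ahead of it; z points along the fingers, y is the line along which they close (so a half turn about z gives the same grasp; the last joint's range is limited). The gripper opens to 92 mm and grips with 3 to 60 N. Pads are 19 mm wide; open, the fingers measure 130 mm over their backs; the gripper's body (75 mm by 190 mm) begins 47 mm behind the grasp point.
Start: joints at [0.961, 0.342, 1.524, -0, 1.275, -0.146], TCP at [0.235, 0.47, 0.405] pointing down, gripper open.
Joint ranges: [-2.53, 2.53], [-0.77, 2.02], [0.04, 2.7], [-1, 4.14], [0.28, 2.66], [-3.11, 3.11]. Speed limits (rad/s): [2.57, 2.57, 3.14, 3.14, 3.14, 3.14].

INTERFACE

Orientations are given as [roll, pitch, yaw] about the fixed x, y, z axes, in that order (R = Rz(yaw) Ry(pitch) Rx(roll)).
In Python, from cell import telemetry, vision, ticket gives the robot as it stands.
- The arm moves only by the shell command python3 -m crank 'ROWS' [FORCE]. ROWS is JSON, a list of rows, each a list of 5 numbers: the gripper command: -1 is shut, 1 is fully open, values between are in proportion, then the shift along the tool's x, y, z in mm, then the turn about the tool's z in rad. In form: [[fingers, dx, dy, dz, roll], ...]. A call has 1 to 12 rows; each row is the pose to reach, as a shift and turn from the pose commanded when the call began, along the tool's axes at that moment; what a row does not reach only later rows make up. A row lasts 1/12 s, in which the tool goes at most 41.7 mm and 7.16 degrees, less where a joint would pass 70% of its speed; a pose out of reach is approached as far as the arm can. A call with a gripper value outside its range is refused whole. The fingers move at their own pace and stop on an object; FORCE is the grip in N (left out, the last holds). Time passes only in rows, so rows that repeat a pose let the fingers close. It gives the time, the measured TCP pose, the force, the opening and the grip force at its end, in the units of the state.
- telemetry.observe(): the state, without advancing time (a new reading comes with each control period).
- vision.read_camera(name): name is "scene" or "side" or "wrist"; returns (picture, depth): 400x640x3 uint8, red, green, blue; 400x640 float32, m along the optical axis (not along the pixel's ray), 0 where there is no reading.
- vision.get_calibration(name): a dict with "camera_matrix" (3x3 intrinsics, pixels), "dist" ([k1, k2, p1, p2, k3] as OpenCV has them; the pictures are not rectified), "rvec" (rotation vector, rad) and "tvec" (3), from world to camera coordinates, as OpenCV has them. Camera axes: x right, y down, z forward; pixel columns grow to the right and rows downward; lengths in m; the calibration is good to about 2 mm. A picture is of the moment at which its call begins: read the wrist's pose just before it. get_calibration takes no time and is no camera call; for the wrist camera it gives the pose at the moment of the call.
- ticket.hand_in(): hands the job in; it is judged then, once.
The state is a dict: "time": time; "qpos": joint angles; "qvel": joint speeds; "joint_efforts": joint torques, N m; "tool_pos": TCP position; "tool_rot": TCP orientation; "contact_force": force on the tool from outside, world axes, zero at the start; "torque": the same for the moment, N m; "opening": finger opening in m; "grip_force": force on a finger pad.
Only numpy, scipy, OpenCV 4.12 (cv2) and the standard library are available. Lean on these libraries where they do the work, as an engineer would, in place of code of your own. Each camera call takes 0.05 s, during which the arm holds its last target. There are 200 camera calls.

TASK

Get the card cutter ready for its next run: first collect every finished pack of cards from the two sagging catch trays into the grey tote. Then push one wooden wedge under the front edge of each tray until it jams tight and the tray is held up level, and last press the start button on the cutter's front deck fully down and let it go. Leave the other things on the table where they are.

Things in the scene. Friction and masses are not known exactly. Their poses are not given: they have to be found in the camera images.
- cutter: White and grey desktop card cutter, fixed to the table. Its origin lies on the table under the trays' hinge line, half-way between the two trays; its x axis points level into the machine (away from the trays), y along its front, z up. The front deck (grey, 290 mm wide, 85 mm high) begins 2 mm behind the hinge line and is 100 mm deep; behind it stands the white main body, 190 mm high (225 mm with the paper on top).
- start (a joint): Round spring button (30 mm across) on the cutter's front deck: 0 m up, 0.006 m fully down, which takes about 5 N; it springs back.
- start_top (a point): Centre of the top of that button.
- tote_in (a point): Centre of the inner floor of the open grey plastic tote (290 x 210 mm outside, 70 mm high, walls and floor 5 mm, fixed); its x axis runs along the 290 mm side. The floor lies 5 mm above the table.
- tray_a (a joint): Hinge of the sheet-steel catch tray on the +y side of the cutter's frame: 200 mm from the hinge to its front edge, 126 mm wide, flat floor with 8 to 10 mm rims; tray centres are 140 mm apart. 0 rad: sagging, 0.04 rad: level, soft upper stop from 0.045 rad. Weight and a spring press the front edge down with about 2 N when sagging and 4.5 N when level, more beyond the stop.
- tray_a_edge (a point): Middle of that tray's front lower edge (a rolled edge 8 mm thick), under which a wedge goes; 12 mm above the table when the tray sags, 20 mm when it is level. Its x axis points from the front edge towards the machine (the way a wedge is pushed), y along the edge.
- tray_b (a joint): Hinge of the sheet-steel catch tray on the -y side of the cutter's frame: 200 mm from the hinge to its front edge, 126 mm wide, flat floor with 8 to 10 mm rims; tray centres are 140 mm apart. 0 rad: sagging, 0.04 rad: level, soft upper stop from 0.045 rad. Weight and a spring press the front edge down with about 2 N when sagging and 4.5 N when level, more beyond the stop.
- tray_b_edge (a point): Middle of that tray's front lower edge (a rolled edge 8 mm thick), under which a wedge goes; 12 mm above the table when the tray sags, 20 mm when it is level. Its x axis points from the front edge towards the machine (the way a wedge is pushed), y along the edge.
- pack0_mid (a point): Centre of a finished pack: a small cardboard box of cut cards with a paper band, 50 mm (its x) x 36 mm (its y) x 24 mm high, about 60 g; starts lying flat in one of the trays. May be absent.
- pack1_mid (a point): Centre of a finished pack: a small cardboard box of cut cards with a paper band, 50 mm (its x) x 36 mm (its y) x 24 mm high, about 60 g; starts lying flat in one of the trays. May be absent.
- pack2_mid (a point): Centre of a finished pack: a small cardboard box of cut cards with a paper band, 50 mm (its x) x 36 mm (its y) x 24 mm high, about 60 g; starts lying flat in one of the trays. May be absent.
- pack3_mid (a point): Centre of a finished pack: a small cardboard box of cut cards with a paper band, 50 mm (its x) x 36 mm (its y) x 24 mm high, about 60 g; starts lying flat in one of the trays. May be absent.
- pack4_mid (a point): Centre of a finished pack: a small cardboard box of cut cards with a paper band, 50 mm (its x) x 36 mm (its y) x 24 mm high, about 60 g; starts lying flat in one of the trays. May be absent.
- pack5_mid (a point): Centre of a finished pack: a small cardboard box of cut cards with a paper band, 50 mm (its x) x 36 mm (its y) x 24 mm high, about 60 g; starts lying flat in one of the trays. May be absent.
- wedge_a_mid (a point): Centre (12.5 mm above its underside) of a wooden wedge, lying on the table, 130 x 34 mm, 70 g. Its x axis points to the thin tip (4 mm thick), 65 mm ahead of this point; z up. From the tip the top rises 1 in 5 for 105 mm to the tail block (25 mm high, 25 mm long), centred 52.5 mm behind this point. Pushing it under a tray takes about 10 N near level, 15 N or more once jammed; friction then holds it.
- wedge_b_mid (a point): Centre (12.5 mm above its underside) of a wooden wedge, lying on the table, 130 x 34 mm, 70 g. Its x axis points to the thin tip (4 mm thick), 65 mm ahead of this point; z up. From the tip the top rises 1 in 5 for 105 mm to the tail block (25 mm high, 25 mm long), centred 52.5 mm behind this point. Pushing it under a tray takes about 10 N near level, 15 N or more once jammed; friction then holds it.
- eraser: Bystander, not to be moved: white eraser 45 x 20 x 12 mm; origin at the centre of its underside.
- stapler: Bystander, not to be moved: black desk stapler 140 mm long, 50 mm high; origin at the centre of its underside.
- tape: Bystander, not to be moved: ring of adhesive tape 90 mm across, 24 mm high; origin at the centre of its underside.
- markers: Bystander, not to be moved: flat set of marker pens 130 x 100 x 30 mm; origin at the centre of its underside.
- mug: Bystander, not to be moved: white mug 80 mm across, 90 mm high; origin at the centre of its underside.
Mind the look-alikes: they are no part of the job. Leave any black look-alike of the part that bears wedge_b_mid alone. What is shaped like the part that bears pack1_mid but pink is not meant.

How it is judged:
On the way, in this order (a step that is already met when the one before it is completed fails the run):
1. every pack lies in the tote (x of pack0_mid in the frame of tote_in between -0.14 and 0.14 m and y of pack0_mid in the frame of tote_in between -0.1 and 0.1 m and z of pack0_mid in the frame of tote_in between 0 and 0.05 m and linear speed of each of pack0, pack1, pack2, pack3, pack4, pack5 below 0.03 m/s and x of pack1_mid in the frame of tote_in between -0.14 and 0.14 m and y of pack1_mid in the frame of tote_in between -0.1 and 0.1 m and z of pack1_mid in the frame of tote_in between 0 and 0.05 m and x of pack2_mid in the frame of tote_in between -0.14 and 0.14 m and y of pack2_mid in the frame of tote_in between -0.1 and 0.1 m and z of pack2_mid in the frame of tote_in between 0 and 0.05 m and x of pack3_mid in the frame of tote_in between -0.14 and 0.14 m and y of pack3_mid in the frame of tote_in between -0.1 and 0.1 m and z of pack3_mid in the frame of tote_in between 0 and 0.05 m and x of pack4_mid in the frame of tote_in between -0.14 and 0.14 m and y of pack4_mid in the frame of tote_in between -0.1 and 0.1 m and z of pack4_mid in the frame of tote_in between 0 and 0.05 m and x of pack5_mid in the frame of tote_in between -0.14 and 0.14 m and y of pack5_mid in the frame of tote_in between -0.1 and 0.1 m and z of pack5_mid in the frame of tote_in between 0 and 0.05 m), for 0.2 s.
2. each tray is held up level by a wedge jammed under its front edge ((((value of joint tray_a above 0.034 rad and contact force between wedge_a and tray_a above 2 N and linear speed of wedge_a below 0.01 m/s and angle between wedge_a_mid's own z axis and vertical below 0.15 rad) and (value of joint tray_b above 0.034 rad and contact force between wedge_b and tray_b above 2 N and linear speed of wedge_b below 0.01 m/s and angle between wedge_b_mid's own z axis and vertical below 0.15 rad)) or ((value of joint tray_b above 0.034 rad and contact force between wedge_a and tray_b above 2 N and linear speed of wedge_a below 0.01 m/s and angle between wedge_a_mid's own z axis and vertical below 0.15 rad) and (value of joint tray_a above 0.034 rad and contact force between wedge_b and tray_a above 2 N and linear speed of wedge_b below 0.01 m/s and angle between wedge_b_mid's own z axis and vertical below 0.15 rad)))), for 0.2 s.
3. the start button is pressed down (value of joint start above 0.0042 m), for 0.05 s.
At the end, for the whole second after the job is handed in: Every pack rests inside the tote; each tray is raised to 0.034 rad or more (level is 0.04) and presses with over 2 N on a wedge of its own that lies flat (within 0.15 rad) and still; after that the start button was pressed at least 4.2 mm, and it is up again (all of step 1 and (((value of joint tray_a above 0.034 rad and contact force between wedge_a and tray_a above 2 N and linear speed of wedge_a below 0.01 m/s and angle between wedge_a_mid's own z axis and vertical below 0.15 rad) and (value of joint tray_b above 0.034 rad and contact force between wedge_b and tray_b above 2 N and linear speed of wedge_b below 0.01 m/s and angle between wedge_b_mid's own z axis and vertical below 0.15 rad)) or ((value of joint tray_b above 0.034 rad and contact force between wedge_a and tray_b above 2 N and linear speed of wedge_a below 0.01 m/s and angle between wedge_a_mid's own z axis and vertical below 0.15 rad) and (value of joint tray_a above 0.034 rad and contact force between wedge_b and tray_a above 2 N and linear speed of wedge_b below 0.01 m/s and angle between wedge_b_mid's own z axis and vertical below 0.15 rad))) and value of joint start below 0.002 m); the robot touches nothing.
It fails at once if one of the other things on the table is moved more than 30 mm (distance of any of eraser, stapler, tape, markers, mug from where it was at the start of the episode above 0.03 m).
Of pack0, pack1, pack2, pack3, pack4, pack5 only 4 to 6 are there at a start; the rules pass over those that are not, and their reading is None.
At some moment in a run one of pack0, pack1, pack2, pack3, pack4, pack5 may be knocked a few centimetres aside while the robot is not near it.
Once in a run the grip may slacken for a moment while it holds something.
It also fails if it takes over 208 s, if anything falls off the work surface, if the arm or the gripper's body presses on something with over 40 N, if the wrist force passes 120 N, or if a joint passes its speed limit or range.

## Working session

There is one attempt and no reset: what is moved stays moved. The work goes in short steps, Python scripts to look and compute and a shell command to move; the robot and the scene stay as the last step left them, time stands still between calls to the robot, and variables do not carry over. Pictures are saved under pics/ and viewed, at most 14 in all, crops included, and the job is handed in when it is done.

```bash
ls; mkdir -p pics; cat > h.py <<'E'
import numpy as np, cv2
from cell import telemetry, vision
def cal(n):
    c=vision.get_calibration(n); K=np.array(c["camera_matrix"],float); d=np.array(c["dist"],float)
    R=cv2.Rodrigues(np.array(c["rvec"],float))[0]; t=np.array(c["tvec"],float).ravel()
    return K,d,R,t
def pts(depth,c):
    K,d,R,t=c; h,w=depth.shape
    uv=np.stack(np.meshgrid(np.arange(w),np.arange(h)),-1).reshape(-1,1,2).astype(np.float32)
    n=cv2.undistortPoints(uv,K,d).reshape(h,w,2)
    P=np.dstack([n*depth[...,None],depth[...,None]])
    return (P-t)@R
def shot(n,save=None):
    c=cal(n); im,de=vision.read_camera(n)
    if save: cv2.imwrite(f"pics/{save}.png",im[...,::-1])
    return im,pts(de,c),de,c
def ray(u,v,z,c):
    K,d,R,t=c; n=cv2.undistortPoints(np.array([[[u,v]]],np.float32),K,d).ravel()
    r=R.T@np.array([n[0],n[1],1]); o=-R.T@t
    return o+r*(z-o[2])/r[2]
E
python3 - <<'E'
from h import *
for n in ("scene","side","wrist"):
    im,P,d,c=shot(n,n+"0"); np.savez(f"pics/{n}0",im=im,P=P,d=d)
    print(n,-c[2].T@c[3],np.isfinite(d).all(),(d>0).mean())
print(telemetry.observe())
E
```

```text
pics
scene [0.98739352 0.74383697 0.65178125] True 0.9829453125
side [ 0.46212596 -1.00596292  1.24153641] True 0.99619140625
wrist [0.16298179 0.50461576 0.38347422] True 0.99601953125
{'time': 0.15, 'qpos': array([ 9.60962073e-01,  3.42584124e-01,  1.52475337e+00, -7.90371140e-06,
        1.27536848e+00, -1.45993154e-01]), 'qvel': array([-0.00075303, -0.00227794, -0.00504043,  0.00150059, -0.00031083,
        0.00031884]), 'joint_efforts': array([ 1.48591193e-03, -4.31468046e+01, -2.44352657e+01,  7.18661863e-02,
        5.37404709e-02, -6.02381078e-05]), 'tool_pos': array([0.23481005, 0.4694744 , 0.40420879]), 'tool_rot': array([-3.14049007e+00, -1.54482531e-04,  2.67775377e+00]), 'contact_force': array([ 0.25528367,  0.71782286, -0.35442204]), 'torque': array([0.05818775, 0.04073378, 0.00580764]), 'grip_force': 0.0, 'opening': 0.09136355257381447}
```

View pics/scene0.png

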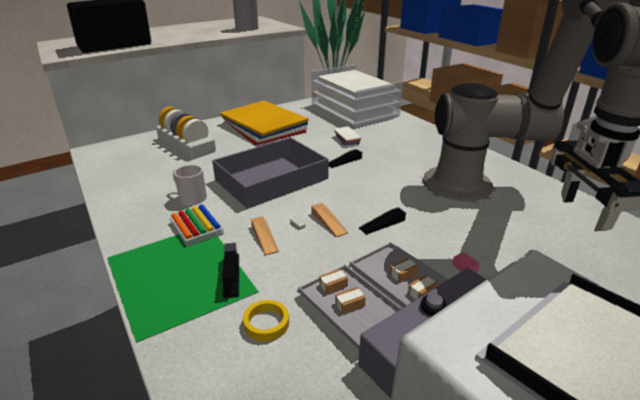

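View pics/side0.png

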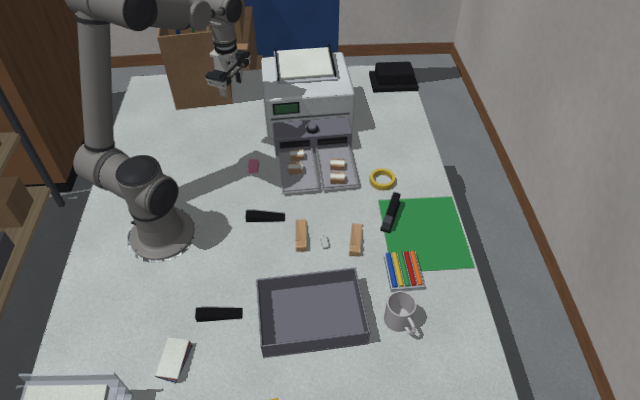

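The scene shows the cutter at the far side, with two packs in each tray: left tray near (297,155) and (295,169), right tray near (338,165) and (338,178) in the side view. The tan wedges are at (301,235) and (356,240), and the tote is at (312,310). The black wedges and the pink pack are decoys.

```bash
python3 - <<'E'
from h import *
D=np.load("pics/side0.npz"); im,P=D["im"],D["P"]
hsv=cv2.cvtColor(im,cv2.COLOR_RGB2HSV)
def comps(m,mn=25):
    n,l,s,c=cv2.connectedComponentsWithStats(m.astype(np.uint8))
    return [(l==i) for i in range(1,n) if s[i,4]>mn]
def rep(name,m):
    for k in comps(m):
        p=P[k]; r=cv2.minAreaRect((p[:,:2]*1000).astype(np.float32))
        v,u=np.where(k); print(name,(int(u.mean()),int(v.mean())),k.sum(),"med",np.median(p,0).round(3),"zmax",p[:,2].max().round(3),"rect",[np.round(x,1) for x in r])
reg=np.zeros(im.shape[:2],bool); reg[195:270,280:380]=1
rep("wedge",reg&(hsv[...,0]<22)&(hsv[...,1]>90)&(hsv[...,2]>80))
reg[:]=0; reg[140:195,270:365]=1
rep("above",reg&(P[...,2]>0.032)&(P[...,1]<.33)&(P[...,2]<0.07)&(P[...,1]<0.60))
print(im[160:164,330:346].tolist()[0])
deck=(abs(P[...,2]-0.085)<.006); deck[:100]=0;deck[160:]=0;deck[:,:255]=0;deck[:,365:]=0
rep("deck",deck)
reg[:]=0;reg[262:360,250:375]=1
rep("toterim",reg&(P[...,2]>.055)&(P[...,2]<.085))
for u,v in [(297,155),(295,169),(338,165),(338,178),(300,188),(340,184),(284,160),(318,150),(350,170),(312,129)]: print((u,v),P[v,u].round(3),im[v,u])
E
python3 - <<'E'
import cv2
a=cv2.imread("pics/side0.png")[110:260,240:400]
cv2.imwrite("pics/c1.png",cv2.resize(a,None,fx=4,fy=4,interpolation=cv2.INTER_CUBIC)[:600])
E
```

```text
wedge (300, 235) 267 med [ 0.461 -0.056  0.019] zmax 0.031 rect [array([461.3, -41.2]), array([130.6,  26.4]), np.float64(88.0)]
wedge (355, 239) 266 med [ 0.633 -0.084  0.02 ] zmax 0.032 rect [array([634.8, -72. ]), array([130.1,  28.2]), np.float64(79.6)]
above (296, 153) 145 med [0.457 0.298 0.048] zmax 0.058 rect [array([457.1, 305.6]), array([49.3, 41.7]), np.float64(5.1)]
above (336, 162) 136 med [0.6   0.244 0.046] zmax 0.054 rect [array([600.9, 249.6]), array([45.7, 46.8]), np.float64(85.3)]
above (294, 166) 145 med [0.451 0.233 0.046] zmax 0.056 rect [array([450. , 246.4]), array([58.4, 46.8]), np.float64(87.9)]
above (336, 176) 130 med [0.594 0.179 0.044] zmax 0.051 rect [array([595.4, 183.6]), array([44.1, 46.1]), np.float64(85.7)]
[[166, 166, 164], [184, 180, 171], [187, 182, 171], [188, 183, 172], [187, 182, 171], [188, 182, 172], [188, 183, 171], [186, 180, 169], [182, 176, 165], [183, 176, 166], [183, 177, 166], [179, 169, 154], [177, 164, 147], [178, 164, 148], [155, 150, 145], [142, 143, 148]]
deck (311, 127) 1394 med [0.516 0.405 0.084] zmax 0.091 rect [array([517.9, 404. ]), array([334.8, 118.8]), np.float64(2.1)]
toterim (311, 308) 1190 med [ 0.481 -0.359  0.068] zmax 0.078 rect [array([ 477.8, -336.7]), array([290.4, 215.8]), np.float64(4.3)]
(297, 155) [0.461 0.292 0.05 ] [146 124 101]
(295, 169) [0.451 0.225 0.044] [87 70 54]
(338, 165) [0.605 0.235 0.045] [154 123  93]
(338, 178) [0.599 0.171 0.044] [169 153 135]
(300, 188) [0.465 0.146 0.029] [145 146 151]
(340, 184) [0.607 0.167 0.017] [126 123 124]
(284, 160) [0.412 0.295 0.025] [82 82 85]
(318, 150) [0.54  0.336 0.03 ] [131 132 137]
(350, 170) [0.649 0.233 0.019] [145 145 151]
(312, 129) [0.52  0.37  0.104] [59 59 65]
```

View pics/c1.png

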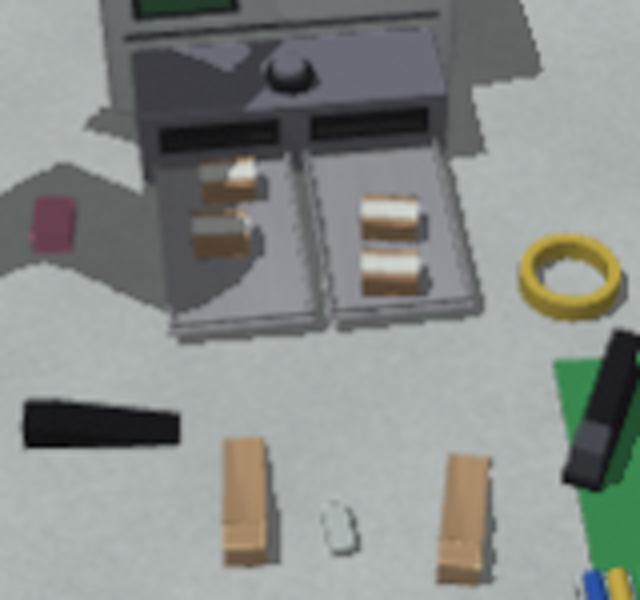

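```bash
python3 -m crank '[[1,-402,-145,0,1.07],[1,-402,-145,0,1.07],[1,-402,-145,0,1.07],[1,-402,-145,0,1.07],[1,-402,-145,0,1.07],[1,-402,-145,0,1.07],[1,-402,-145,0,1.07],[1,-402,-145,0,1.07],[1,-402,-145,0,1.07],[1,-402,-145,0,1.07],[1,-402,-145,0,1.07],[1,-402,-145,0,1.07]]' 15
python3 -m crank '[[1,0,0,0,0],[1,0,0,0,0],[1,0,0,0,0]]'
python3 - <<'E'
from h import *
im,P,d,c=shot("wrist","w1"); np.savez("pics/w1",im=im,P=P,d=d)
print(telemetry.observe()["tool_pos"],telemetry.observe()["tool_rot"],-c[2].T@c[3],c[2][2])
E
```

```text
time: 1.15
tool_pos: [0.5313, 0.1575, 0.4039]
tool_rot: [-3.141, 0.0, 1.604]
contact_force: [-0.6, -0.5, 0.5]
opening: 0.092
grip_force: 0.0
time: 1.4
tool_pos: [0.5285, 0.1613, 0.4048]
tool_rot: [-3.141, -0.0, 1.61]
contact_force: [0.6, 0.5, -0.0]
opening: 0.0917
grip_force: 0.0
[0.52860689 0.16132145 0.40491864] [-3.14154869e+00 -3.00848561e-04  1.60995151e+00] [0.52489246 0.24045385 0.38418006] [ 0.01135212 -0.29352846 -0.95588293]
```

View pics/w1.png

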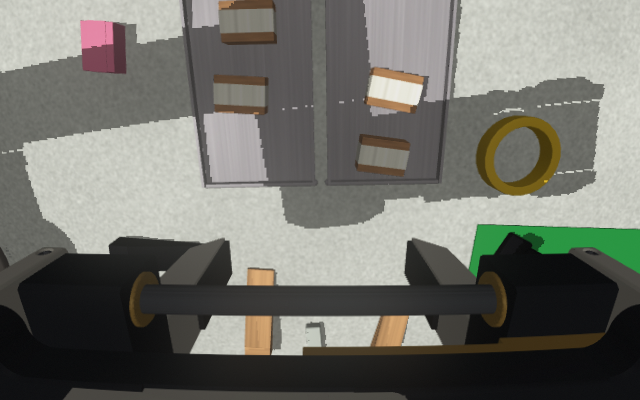

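Four packs are visible, at (247,22), (240,95), (395,90) and (383,155), plus both tray fronts near row 185. I'll measure pack tops and the tray edges.

```bash
cat >> h.py <<'E'
def packs(im,P,lo=0.036,hi=0.07,box=(0.38,0.70,0.10,0.36)):
    z=P[...,2]; m=(z>lo)&(z<hi)&(P[...,0]>box[0])&(P[...,0]<box[1])&(P[...,1]>box[2])&(P[...,1]<box[3])
    n,l,s,_=cv2.connectedComponentsWithStats(m.astype(np.uint8)); out=[]
    for i in range(1,n):
        if s[i,4]<150: continue
        k=l==i; top=np.percentile(z[k],90); k&=z>top-.006
        p=P[k]; r=cv2.minAreaRect((p[:,:2]*1000).astype(np.float32)); (w,h),a=r[1],r[2]
        if w<h: a-=90
        out.append((np.round(r[0],1),round(max(w,h),1),round(min(w,h),1),round(a,1),round(top,4)))
    return out
E
python3 - <<'E'
from h import *
D=np.load("pics/w1.npz"); im,P=D["im"],D["P"]
for o in packs(im,P): print(o)
for u,v in [(206,186),(317,186),(328,184),(438,182),(190,60),(314,60),(327,60),(452,60),(226,150),(355,180),(425,140),(395,40),(290,150),(290,20)]: print((u,v),P[v,u].round(4))
E
```

```text
(array([455.6, 307.7]), 51.2, 36.3, 2.1, np.float64(0.049))
(array([600. , 250.7]), 50.9, 36.0, -8.1, np.float64(0.0465))
(array([448.1, 241.3]), 50.9, 36.5, -0.1, np.float64(0.0464))
(array([594.6, 184.9]), 51.2, 36.7, -5.1, np.float64(0.0438))
(206, 186) [0.4037 0.1419 0.025 ]
(317, 186) [5.279e-01 1.401e-01 4.000e-04]
(328, 184) [0.5396 0.1504 0.0293]
(438, 182) [0.6617 0.1568 0.0265]
(190, 60) [0.3947 0.2739 0.0275]
(314, 60) [ 0.5194  0.2801 -0.0006]
(327, 60) [0.5327 0.2773 0.0313]
(452, 60) [0.6572 0.2835 0.0324]
(226, 150) [0.4261 0.182  0.0183]
(355, 180) [0.5701 0.1535 0.0187]
(425, 140) [0.6436 0.2015 0.0192]
(395, 40) [0.6    0.3002 0.0237]
(290, 150) [0.4967 0.1845 0.0189]
(290, 20) [0.4948 0.3143 0.0239]
```

```bash
cat >> h.py <<'E'
def delta(x,y,z,th):
    """tool-axis shift in mm and roll to TCP (mm), tool yaw = 90+th deg"""
    s=telemetry.observe(); p=s["tool_pos"]*1000; w=s["tool_rot"][2]; dx,dy=x-p[0],y-p[1]
    c,n=np.cos(w),np.sin(w); t=np.radians(90+th); r=(w-t+np.pi)%(2*np.pi)-np.pi
    return [round(float(v),1) for v in (c*dx+n*dy,n*dx-c*dy,p[2]-z)]+[round(float(r),3)]
E
python3 -c "
from h import *
print(delta(594.6,184.9,203,-5.1))"
```

```text
[21.0, 66.9, 201.9, 0.128]
```

```bash
python3 -m crank '[[0.39,21,67,40,0.128],[0.39,21,67,80,0.128],[0.39,21,67,110,0.128],[0.39,21,67,130,0.128],[0.39,21,67,150,0.128],[0.39,21,67,165,0.128],[0.39,21,67,180,0.128],[0.39,21,67,190,0.128],[0.39,21,67,196,0.128],[0.39,21,67,202,0.128],[0.39,21,67,202,0.128],[0.39,21,67,202,0.128]]' 25
python3 -m crank '[[-0.4,0,0,0,0],[-0.4,0,0,0,0],[-0.4,0,0,0,0],[-0.4,0,0,0,0],[-0.4,0,0,0,0],[-0.4,0,0,0,0]]'
```

```text
time: 2.45
tool_pos: [0.5958, 0.1837, 0.2033]
tool_rot: [3.141, -0.0, 1.48]
contact_force: [0.2, -0.2, 0.5]
opening: 0.0634
grip_force: 0.0
time: 2.95
tool_pos: [0.5959, 0.1835, 0.2035]
tool_rot: [3.14, -0.0, 1.48]
contact_force: [-0.6, -0.8, 4.7]
opening: 0.0499
grip_force: 25.0
```

```bash
python3 -m crank '[[-0.4,0,0,-15,0],[-0.4,0,0,-40,0],[-0.4,0,0,-80,0],[-0.4,0,0,-110,0],[-0.4,0,0,-110,0]]'; python3 -c "
from h import *
print(delta(546,-376.7,300,4.3),delta(546,-376.7,196,4.3))"
```

```text
time: 3.37
tool_pos: [0.5971, 0.1838, 0.3196]
tool_rot: [3.13, -0.003, 1.48]
contact_force: [1.4, 0.4, -0.6]
opening: 0.0498
grip_force: 25.0
[-562.8, 0.1, 19.6, -0.166] [-562.8, 0.1, 123.6, -0.166]
```

```bash
python3 -m crank '[[-0.4,-30,0,0,-0.166],[-0.4,-70,0,0,-0.166],[-0.4,-110,0,0,-0.166],[-0.4,-150,0,0,-0.166],[-0.4,-190,0,0,-0.166],[-0.4,-230,0,0,-0.166],[-0.4,-270,0,0,-0.166],[-0.4,-310,0,0,-0.166],[-0.4,-350,0,0,-0.166],[-0.4,-390,0,0,-0.166],[-0.4,-430,0,0,-0.166],[-0.4,-470,0,0,-0.166]]'; python3 -c "
from h import *
print(delta(546,-376.7,196,4.3))"
```

```text
time: 4.37
tool_pos: [0.5523, -0.2864, 0.3119]
tool_rot: [-3.141, -0.001, 1.646]
contact_force: [0.6, 0.5, -0.3]
opening: 0.05
grip_force: 25.0
[-89.6, -13.0, 115.9, -0.0]
```

```bash
python3 -m crank '[[-0.4,-40,-6,10,0],[-0.4,-75,-13,30,0],[-0.4,-90,-13,60,0],[-0.4,-90,-13,85,0],[-0.4,-90,-13,100,0],[-0.4,-90,-13,110,0],[-0.4,-90,-13,115,0],[-0.4,-90,-13,115,0],[0.2,-90,-13,115,0],[0.39,-90,-13,115,0],[0.39,-90,-13,115,0],[0.39,-90,-13,115,0]]'; python3 -m crank '[[0.39,0,0,-20,0],[0.39,0,0,-60,0],[0.39,0,0,-100,0],[0.39,0,0,-115,0],[0.39,0,0,-115,0]]'; python3 -c "
from h import *
print(delta(530,120,400,3.5))
im,P,d,c=shot('side','s2'); print(packs(im,P,0.02,0.05,(.35,.6,-.43,-.24))); print(packs(im,P))
"
```

```text
time: 5.37
tool_pos: [0.5471, -0.3752, 0.1989]
tool_rot: [3.14, 0.001, 1.646]
contact_force: [0.6, 0.7, 0.3]
opening: 0.0633
grip_force: 0.0
time: 5.78
tool_pos: [0.5475, -0.3758, 0.3192]
tool_rot: [3.134, 0.008, 1.646]
contact_force: [0.7, 0.5, 0.7]
opening: 0.0636
grip_force: 0.0
[495.7, 19.8, -80.8, 0.014]
[(array([ 547.9, -376.3]), 50.8, 37.7, 4.6, np.float64(0.0328))]
[(array([526.4, 351.7]), 222.8, 17.3, 3.4, np.float64(0.0679))]
```

```bash
python3 -m crank '[[0.39,40,0,-10,0],[0.39,80,0,-20,0],[0.39,120,0,-30,0],[0.39,160,0,-40,0],[0.39,200,0,-50,0],[0.39,240,5,-60,0],[0.39,280,10,-70,0],[0.39,320,15,-80,0],[0.39,360,15,-80,0],[0.39,400,15,-80,0],[0.39,440,15,-80,0],[0.39,480,15,-80,0]]'; python3 -m crank '[[0.39,30,0,0,0],[0.39,30,0,0,0],[0.39,30,0,0,0],[0.39,30,0,0,0]]'; python3 -c "
from h import *
im,P,d,c=shot('wrist','w2')
for p in packs(im,P): print(p, delta(*p[0],205,p[3]))
"
```

```text
time: 6.83
tool_pos: [0.5249, 0.1064, 0.3914]
tool_rot: [-3.139, -0.0, 1.646]
contact_force: [1.0, -0.2, 0.1]
opening: 0.0639
grip_force: 0.0
time: 7.17
tool_pos: [0.5234, 0.1341, 0.3917]
tool_rot: [-3.14, 0.001, 1.646]
contact_force: [0.9, -0.2, 0.5]
opening: 0.0638
grip_force: 0.0
(array([456.7, 291.2]), 49.6, 3.8, 3.3, np.float64(0.0478)) [162.2, -55.0, 186.9, 0.017]
(array([599.7, 251.3]), 51.2, 36.3, -7.8, np.float64(0.0465)) [111.8, 84.7, 186.9, 0.21]
(array([447.7, 241.4]), 51.2, 36.3, -1.2, np.float64(0.0464)) [113.2, -67.6, 186.9, 0.095]
```

```bash
python3 -m crank '[[0.39,30,25,10,0.1],[0.39,60,50,30,0.2],[0.39,90,75,60,0.21],[0.39,112,85,90,0.21],[0.39,112,85,120,0.21],[0.39,112,85,145,0.21],[0.39,112,85,165,0.21],[0.39,112,85,177,0.21],[0.39,112,85,184,0.21],[0.39,112,85,186,0.21],[0.39,112,85,186,0.21],[0.39,112,85,186,0.21]]'
python3 -m crank '[[-0.4,0,0,0,0],[-0.4,0,0,0,0],[-0.4,0,0,0,0],[-0.4,0,0,0,0],[-0.4,0,0,0,0],[-0.4,0,0,-15,0],[-0.4,0,0,-40,0],[-0.4,0,0,-80,0],[-0.4,0,0,-105,0],[-0.4,0,0,-105,0]]'; python3 -c "
from h import *
print(delta(539.2,-286.9,310,4.3))"
```

```text
time: 8.22
tool_pos: [0.6005, 0.2522, 0.2083]
tool_rot: [3.139, -0.001, 1.435]
contact_force: [0.9, -0.1, -0.1]
opening: 0.0637
grip_force: 0.0
time: 9.05
tool_pos: [0.601, 0.253, 0.3183]
tool_rot: [3.132, -0.005, 1.436]
contact_force: [-0.1, 1.0, 0.4]
opening: 0.0497
grip_force: 25.0
[-543.3, 11.3, 8.3, -0.21]
```

```bash
python3 -m crank '[[-0.4,-30,0,0,-0.1],[-0.4,-70,0,0,-0.21],[-0.4,-110,2,0,-0.21],[-0.4,-150,4,0,-0.21],[-0.4,-190,6,0,-0.21],[-0.4,-230,8,0,-0.21],[-0.4,-270,10,0,-0.21],[-0.4,-310,11,0,-0.21],[-0.4,-350,11,0,-0.21],[-0.4,-390,11,0,-0.21],[-0.4,-430,11,0,-0.21],[-0.4,-470,11,0,-0.21]]'; python3 -c "
from h import *
print(delta(539.2,-286.9,197,4.3))"
```

```text
time: 10.05
tool_pos: [0.5467, -0.2164, 0.3109]
tool_rot: [-3.141, -0.001, 1.646]
contact_force: [1.2, -0.5, -0.5]
opening: 0.0495
grip_force: 25.0
[-69.7, -12.8, 113.9, -0.0]
```

```bash
python3 -m crank '[[-0.4,-40,-6,10,0],[-0.4,-70,-13,30,0],[-0.4,-70,-13,60,0],[-0.4,-70,-13,85,0],[-0.4,-70,-13,100,0],[-0.4,-70,-13,110,0],[-0.4,-70,-13,114,0],[-0.4,-70,-13,114,0],[0.2,-70,-13,114,0],[0.39,-70,-13,114,0],[0.39,-70,-13,114,0],[0.39,-70,-13,114,0]]'; python3 -m crank '[[0.39,0,0,-20,0],[0.39,0,0,-60,0],[0.39,0,0,-100,0],[0.39,30,0,-120,0],[0.39,60,0,-130,0],[0.39,100,0,-140,0],[0.39,140,0,-150,0],[0.39,180,0,-160,0],[0.39,220,0,-170,0],[0.39,260,0,-180,0],[0.39,300,0,-180,0],[0.39,340,0,-180,0]]';  python3 -c "
from h import *
print(delta(500,150,390,2))"
```

```text
time: 11.05
tool_pos: [0.5401, -0.2855, 0.1988]
tool_rot: [3.14, 0.001, 1.646]
contact_force: [0.8, 0.4, -0.3]
opening: 0.0636
grip_force: 0.0
time: 12.05
tool_pos: [0.5137, 0.0554, 0.3792]
tool_rot: [3.139, 0.0, 1.646]
contact_force: [0.6, -0.5, -1.4]
opening: 0.0638
grip_force: 0.0
[95.4, -6.6, -10.8, 0.04]
```

```bash
python3 -m crank '[[0.39,40,-6,-10,0],[0.39,80,-6,-20,0],[0.39,110,-6,-20,0],[0.39,110,-6,-20,0],[0.39,110,-6,-20,0]]'; python3 -c "
from h import *
im,P,d,c=shot('wrist','w3')
for p in packs(im,P): print(p, delta(*p[0],206,p[3]))
"
```

```text
time: 12.47
tool_pos: [0.4995, 0.1642, 0.3983]
tool_rot: [3.14, 0.0, 1.649]
contact_force: [0.1, -0.7, 0.1]
opening: 0.064
grip_force: 0.0
(array([455.6, 307.9]), 49.6, 36.4, 3.5, np.float64(0.049)) [147.9, -33.0, 192.0, 0.016]
(array([447.3, 241.4]), 50.6, 35.9, -1.9, np.float64(0.0464)) [82.2, -46.3, 192.0, 0.11]
```

```bash
python3 -m crank '[[0.26,30,-20,10,0.1],[0.26,60,-46,30,0.11],[0.26,82,-46,60,0.11],[0.26,82,-46,90,0.11],[0.26,82,-46,120,0.11],[0.26,82,-46,145,0.11],[0.26,82,-46,165,0.11],[0.26,82,-46,177,0.11],[0.26,82,-46,184,0.11],[0.26,82,-46,187,0.11],[0.26,82,-46,187,0.11],[0.26,82,-46,187,0.11]]'
python3 -m crank '[[-0.4,0,0,0,0],[-0.4,0,0,0,0],[-0.4,0,0,0,0],[-0.4,0,0,0,0],[-0.4,0,0,0,0],[-0.4,0,0,-15,0],[-0.4,0,0,-40,0],[-0.4,0,0,-80,0],[-0.4,0,0,-105,0],[-0.4,0,0,-105,0]]' 30; python3 -c "
from h import *
print(delta(416.4,-386.5,310,4.3))"
```

```text
time: 13.52
tool_pos: [0.4486, 0.2407, 0.2114]
tool_rot: [3.14, -0.0, 1.535]
contact_force: [-0.2, 1.1, -0.2]
opening: 0.0578
grip_force: 0.0
time: 14.35
tool_pos: [0.4492, 0.2417, 0.321]
tool_rot: [3.132, -0.004, 1.536]
contact_force: [0.2, 1.2, -0.1]
opening: 0.0501
grip_force: 30.0
[-629.0, -11.0, 11.0, -0.11]
```

```bash
python3 -m crank '[[-0.4,-30,0,0,-0.1],[-0.4,-70,0,0,-0.11],[-0.4,-110,-2,0,-0.11],[-0.4,-150,-4,0,-0.11],[-0.4,-190,-6,0,-0.11],[-0.4,-230,-8,0,-0.11],[-0.4,-270,-10,0,-0.11],[-0.4,-310,-11,0,-0.11],[-0.4,-350,-11,0,-0.11],[-0.4,-390,-11,0,-0.11],[-0.4,-430,-11,0,-0.11],[-0.4,-470,-11,0,-0.11]]'; python3 -c "
from h import *
print(delta(416.4,-386.5,203,4.3))"
```

```text
time: 15.35
tool_pos: [0.4199, -0.23, 0.3152]
tool_rot: [-3.141, -0.001, 1.646]
contact_force: [0.9, -0.1, -1.6]
opening: 0.0497
grip_force: 30.0
[-155.8, -15.2, 112.2, -0.0]
```

```bash
python3 -m crank '[[-0.4,-40,-6,0,0],[-0.4,-80,-15,10,0],[-0.4,-120,-15,30,0],[-0.4,-156,-15,60,0],[-0.4,-156,-15,80,0],[-0.4,-156,-15,95,0],[-0.4,-156,-15,105,0],[-0.4,-156,-15,110,0],[-0.4,-156,-15,112,0],[-0.4,-156,-15,112,0],[0.26,-156,-15,112,0],[0.39,-156,-15,112,0]]'; python3 -m crank '[[0.39,0,0,0,0],[0.39,0,0,-20,0],[0.39,0,0,-60,0],[0.39,0,0,-100,0],[0.39,30,0,-120,0],[0.39,60,0,-130,0],[0.39,100,0,-140,0],[0.39,140,0,-150,0],[0.39,180,0,-160,0],[0.39,220,0,-170,0],[0.39,260,0,-180,0],[0.39,300,0,-180,0]]';  python3 -c "
from h import *
print(delta(480,160,390,3.5))"
```

```text
time: 16.35
tool_pos: [0.4178, -0.3849, 0.205]
tool_rot: [3.14, 0.002, 1.646]
contact_force: [0.7, 0.5, -0.3]
opening: 0.0588
grip_force: 0.0
time: 17.35
tool_pos: [0.3945, -0.0841, 0.3861]
tool_rot: [3.137, 0.002, 1.645]
contact_force: [1.4, 0.6, 0.2]
opening: 0.064
grip_force: 0.0
[237.0, 103.5, -3.9, 0.014]
```

```bash
python3 -m crank '[[0.39,40,20,0,0],[0.39,80,40,0,0],[0.39,120,60,0,0],[0.39,160,80,0,0],[0.39,200,100,0,0],[0.39,237,103,0,0],[0.39,237,103,0,0],[0.39,237,103,0,0]]'; python3 -c "
from h import *
im,P,d,c=shot('wrist','w4')
for p in packs(im,P): print(p, delta(*p[0],207,p[3]))
"
```

```text
time: 18.02
tool_pos: [0.4796, 0.1609, 0.384]
tool_rot: [3.141, -0.001, 1.65]
contact_force: [-0.4, -0.7, -0.3]
opening: 0.0638
grip_force: 0.0
(array([456.2, 305.2]), 50.8, 31.0, 3.8, np.float64(0.049)) [147.4, -11.8, 176.9, 0.012]
```

```bash
python3 -m crank '[[0.3,35,-6,10,0],[0.3,70,-12,30,0.01],[0.3,105,-12,60,0.01],[0.3,135,-12,90,0.01],[0.3,148,-12,120,0.01],[0.3,148,-12,140,0.01],[0.3,148,-12,155,0.01],[0.3,148,-12,165,0.01],[0.3,148,-12,171,0.01],[0.3,148,-12,172,0.01],[0.3,148,-12,172,0.01],[0.3,148,-12,172,0.01]]'
python3 -m crank '[[-0.4,0,0,0,0],[-0.4,0,0,0,0],[-0.4,0,0,0,0],[-0.4,0,0,0,0],[-0.4,0,0,0,0],[-0.4,0,0,-15,0],[-0.4,0,0,-40,0],[-0.4,0,0,-80,0],[-0.4,0,0,-105,0],[-0.4,0,0,-105,0]]' 30; python3 -c "
from h import *
print(delta(409.6,-296.7,310,4.3))"
```

```text
time: 19.07
tool_pos: [0.4574, 0.3046, 0.2129]
tool_rot: [3.14, -0.001, 1.635]
contact_force: [0.6, -0.1, 0.6]
opening: 0.0595
grip_force: 0.0
time: 19.9
tool_pos: [0.4578, 0.3057, 0.3224]
tool_rot: [3.132, -0.004, 1.636]
contact_force: [0.6, -0.3, 0.2]
opening: 0.05
grip_force: 30.0
[-598.0, -87.4, 12.4, -0.01]
```

```bash
python3 -m crank '[[-0.4,-30,-5,0,-0.01],[-0.4,-70,-10,0,-0.01],[-0.4,-110,-15,0,-0.01],[-0.4,-150,-20,0,-0.01],[-0.4,-190,-25,0,-0.01],[-0.4,-230,-30,0,-0.01],[-0.4,-270,-35,0,-0.01],[-0.4,-310,-40,0,-0.01],[-0.4,-350,-45,0,-0.01],[-0.4,-390,-50,0,-0.01],[-0.4,-430,-55,0,-0.01],[-0.4,-470,-60,0,-0.01]]'; python3 -c "
from h import *
print(delta(409.6,-296.7,203,4.3))"
```

```text
time: 20.9
tool_pos: [0.4267, -0.1697, 0.3163]
tool_rot: [-3.141, -0.001, 1.646]
contact_force: [0.2, 0.5, 0.3]
opening: 0.0496
grip_force: 30.0
[-125.4, -26.6, 113.3, -0.0]
```

```bash
python3 -m crank '[[-0.4,-40,-10,0,0],[-0.4,-80,-26,10,0],[-0.4,-125,-26,30,0],[-0.4,-125,-26,60,0],[-0.4,-125,-26,80,0],[-0.4,-125,-26,95,0],[-0.4,-125,-26,105,0],[-0.4,-125,-26,111,0],[-0.4,-125,-26,113,0],[-0.4,-125,-26,113,0],[0.26,-125,-26,113,0],[0.39,-125,-26,113,0]]'; python3 -m crank '[[0.39,0,0,0,0],[0.39,0,0,-20,0],[0.39,0,0,-60,0],[0.39,0,0,-100,0],[0.39,30,20,-120,0],[0.39,60,40,-140,0],[0.39,100,60,-160,0],[0.39,140,80,-180,0],[0.39,180,100,-200,0],[0.39,220,120,-220,0],[0.39,225,135,-240,0],[0.39,225,135,-240,0]]';python3 -m crank '[[1,0,0,0,0],[1,0,0,0,0]]'; python3 -c "
from h import *
im,P,d,c=shot('wrist','w5'); np.savez('pics/w5',im=im,P=P)
im,P,d,c=shot('side','s5'); print(packs(im,P,0.02,0.05,(.35,.6,-.43,-.24))); 
for p in packs(im,P): print(p)
print(telemetry.observe()['tool_pos'])
"
```

```text
time: 21.9
tool_pos: [0.4113, -0.2946, 0.2047]
tool_rot: [3.14, 0.001, 1.646]
contact_force: [-0.5, 0.9, -0.1]
opening: 0.0588
grip_force: 0.0
time: 22.9
tool_pos: [0.5302, -0.0562, 0.4484]
tool_rot: [3.133, 0.001, 1.65]
contact_force: [-0.3, -0.5, 0.2]
opening: 0.0643
grip_force: 0.0
time: 23.07
tool_pos: [0.5282, -0.0601, 0.4434]
tool_rot: [-3.141, 0.0, 1.647]
contact_force: [-0.5, -0.3, -0.4]
opening: 0.0732
grip_force: 0.0
[(array([ 543.2, -256.1]), 50.0, 31.4, 0.7, np.float64(0.0338)), (array([ 412.6, -294.8]), 47.2, 41.0, 2.7, np.float64(0.0329)), (array([ 547.9, -375.9]), 50.5, 36.6, 3.8, np.float64(0.0324)), (array([ 420.8, -387.9]), 50.4, 35.8, 6.4, np.float64(0.0331))]
(array([431.9, 344.3]), 99.8, 18.2, 1.4, np.float64(0.0676))
[ 0.52786928 -0.06111975  0.44245808]
```

View pics/s5.png

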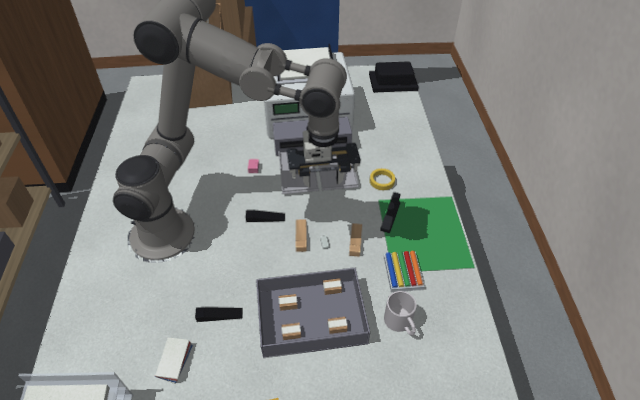

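View pics/w5.png

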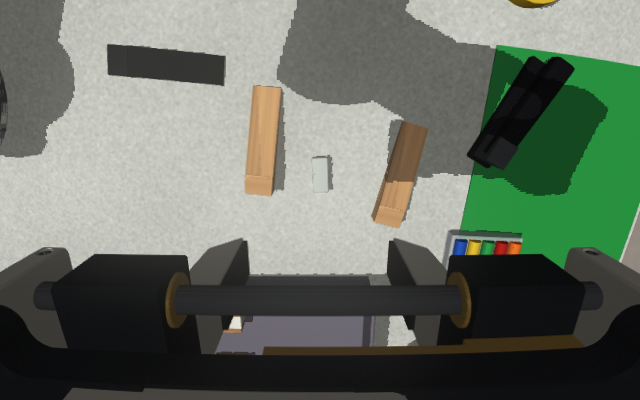

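All four packs are in the tote; the (332,286) one was knocked about 30 mm but is still inside. In the wrist view the wedges run tip (267,87) to tail (258,193) and tip (415,123) to tail (388,225). Next I'll measure the wedges and tray edges.

```bash
cat >> h.py <<'E'
def wedges(im,P,box=(0.38,0.75,-0.2,0.2)):
    h=cv2.cvtColor(im,cv2.COLOR_RGB2HSV)
    m=(h[...,0]<22)&(h[...,1]>70)&(h[...,2]>50)&(P[...,0]>box[0])&(P[...,0]<box[1])&(P[...,1]>box[2])&(P[...,1]<box[3])&(P[...,2]>.001)&(P[...,2]<.035)
    n,l,s,_=cv2.connectedComponentsWithStats(m.astype(np.uint8)); out=[]
    for i in range(1,n):
        if s[i,4]<300: continue
        p=P[l==i]; r=cv2.minAreaRect((p[:,:2]*1000).astype(np.float32)); a=r[2] if r[1][0]>r[1][1] else r[2]+90
        if a>180:a-=180
        t=np.radians(a); c=np.array(r[0]); ax=np.array([np.cos(t),np.sin(t)])
        out.append(dict(c=c.round(1),size=np.round(sorted(r[1]),1),head=round(a,1),tail=(c-52.5*ax).round(1),tip=(c+65*ax).round(1)))
    return out
E
python3 - <<'E'
from h import *
D=np.load("pics/w5.npz"); im,P=D["im"],D["P"]
for w in wedges(im,P): print(w,delta(*w["tail"],183,w["head"]-90))
D=np.load("pics/w1.npz"); im,P=D["im"],D["P"]
z=P[...,2];m=(z>.017)&(z<.036)&(P[...,0]>.38)&(P[...,0]<.69)&(P[...,1]>.125)&(P[...,1]<.345)
n,l,s,_=cv2.connectedComponentsWithStats(m.astype(np.uint8))
for i in range(1,n):
    if s[i,4]<2000: continue
    v,u=np.where(l==i); p=P[l==i]
    # edges: per y-slab x extents; front: per x-slab ymin
    e=[(y,*np.percentile(p[abs(p[:,1]-y)<.003][:,0],[.5,99.5]).round(4)) for y in (.17,.2,.23,.26)]
    f=[(round(x,3),np.percentile(p[abs(p[:,0]-x)<.004][:,1],1).round(4)) for x in np.linspace(p[:,0].min()+.015,p[:,0].max()-.015,5)]
    print(e,f)
E
```

```text
{'c': array([457.6, -36.9]), 'size': array([ 34.5, 129.2]), 'head': 88.0, 'tail': array([455.7, -89.4]), 'tip': array([459.9,  28.1])} [-22.9, -74.1, 259.5, 0.109]
{'c': array([633.2, -66.6]), 'size': array([ 36.2, 129.3]), 'head': 78.8, 'tail': array([ 623. , -118.1]), 'tip': array([645.8,  -2.9])} [-63.8, 90.7, 259.5, 0.269]
[(0.17, np.float64(0.3977), np.float64(0.5236)), (0.2, np.float64(0.3968), np.float64(0.5214)), (0.23, np.float64(0.3943), np.float64(0.5194)), (0.26, np.float64(0.3926), np.float64(0.5183))] [(np.float64(0.404), np.float64(0.1423)), (np.float64(0.431), np.float64(0.1427)), (np.float64(0.458), np.float64(0.1445)), (np.float64(0.485), np.float64(0.1469)), (np.float64(0.512), np.float64(0.1482))]
[(0.17, np.float64(0.5376), np.float64(0.6639)), (0.2, np.float64(0.5362), np.float64(0.6623)), (0.23, np.float64(0.5348), np.float64(0.6599)), (0.26, np.float64(0.5324), np.float64(0.6585))] [(np.float64(0.543), np.float64(0.1504)), (np.float64(0.57), np.float64(0.1518)), (np.float64(0.597), np.float64(0.1526)), (np.float64(0.623), np.float64(0.1537)), (np.float64(0.65), np.float64(0.157))]
```

```bash
python3 -m crank '[[0.3,-10,-30,30,0.1],[0.3,-23,-74,70,0.109],[0.3,-23,-74,110,0.109],[0.3,-23,-74,150,0.109],[0.3,-23,-74,185,0.109],[0.3,-23,-74,210,0.109],[0.3,-23,-74,230,0.109],[0.3,-23,-74,245,0.109],[0.3,-23,-74,253,0.109],[0.3,-23,-74,258,0.109],[0.3,-23,-74,258,0.109],[0.3,-23,-74,258,0.109]]'
python3 -m crank '[[0,0,0,0,0],[-0.6,0,0,0,0],[-0.6,0,0,0,0],[-0.6,0,0,0,0],[-0.6,0,0,0,0],[-0.6,0,0,0,0],[-0.6,0,0,0,0]]' 50; python3 -c "
from h import *
print(delta(469.6,12.2,200,3.3))"
```

```text
time: 24.17
tool_pos: [0.4566, -0.0889, 0.1861]
tool_rot: [3.141, 0.0, 1.536]
contact_force: [0.4, 0.6, 0.3]
opening: 0.06
grip_force: 0.0
time: 24.75
tool_pos: [0.4567, -0.0885, 0.1861]
tool_rot: [3.141, 0.0, 1.537]
contact_force: [-1.4, -0.2, 6.3]
opening: 0.0334
grip_force: 50.0
[101.1, 9.5, -13.9, -0.092]
```

```bash
python3 -m crank '[[-0.6,0,0,-8,0],[-0.6,0,0,-14,0],[-0.6,25,2,-14,-0.03],[-0.6,50,5,-14,-0.06],[-0.6,75,8,-14,-0.092],[-0.6,101,9.5,-14,-0.092],[-0.6,101,9.5,-14,-0.092],[-0.6,101,9.5,-6,-0.092],[-0.6,101,9.5,-2,-0.092],[-0.6,101,9.5,0,-0.092],[-0.6,101,9.5,0,-0.092]]'; python3 -c "
from h import *
im,P,d,c=shot('wrist','w6')
print(delta(464,109,186,3.3)); print(wedges(im,P)); im,P,d,c=shot('side'); print(wedges(im,P))"
```

```text
time: 25.67
tool_pos: [0.4693, 0.0114, 0.1861]
tool_rot: [-3.141, -0.001, 1.627]
contact_force: [-2.5, 4.1, 10.5]
opening: 0.0336
grip_force: 50.0
[97.7, 0.2, 0.1, -0.001]
[{'c': array([465.3,  65.8]), 'size': array([ 34.9, 124.8]), 'head': 93.7, 'tail': array([468.7,  13.4]), 'tip': array([461.1, 130.6])}]
[{'c': array([635.2, -70.2]), 'size': array([ 30.6, 132.8]), 'head': 79.3, 'tail': array([ 625.5, -121.8]), 'tip': array([647.2,  -6.3])}]
```

View pics/w6.png

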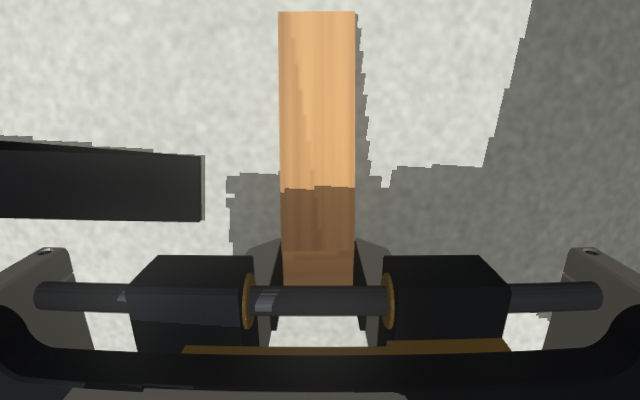

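```bash
python3 -m crank '[[-0.6,10,0,-0.7,0],[-0.6,20,0,-0.7,0],[-0.6,30,0,-0.7,0],[-0.6,40,0,-0.7,0],[-0.6,48,0,-0.7,0],[-0.6,55,0,-0.7,0],[-0.6,60,0,-0.7,0],[-0.6,65,0,-0.7,0],[-0.6,70,0,-0.7,0],[-0.6,75,0,-0.7,0],[-0.6,78,0,-0.7,0],[-0.6,80,0,-0.7,0]]'; python3 -c "
from h import *
print(delta(464,109,186,3.3)); im,P,d,c=shot('side'); print(wedges(im,P)); print(telemetry.observe()['contact_force'])"
```

```text
time: 26.77
tool_pos: [0.4648, 0.0922, 0.1863]
tool_rot: [-3.141, 0.0, 1.629]
contact_force: [0.6, -3.6, -3.7]
opening: 0.0335
grip_force: 50.0
[16.8, 0.2, 0.3, 0.001]
[{'c': array([635.2, -70.4]), 'size': array([ 31.2, 132. ]), 'head': 79.7, 'tail': array([ 625.8, -122. ]), 'tip': array([646.9,  -6.4])}]
[-0.32931647 -0.11281635 -2.51864047]
```

```bash
python3 -m crank '[[-0.6,4,0,0,0],[-0.6,7,0,0,0],[-0.6,10,0,0,0],[-0.6,12,0,0,0],[-0.6,14,0,0,0]]'; python3 -m crank '[[-0.6,1.5,0,0,0],[-0.6,3,0,0,0],[-0.6,4,0,0,0]]'; python3 -m crank '[[-0.6,1.5,0,0,0],[-0.6,3,0,0,0],[-0.6,4,0,0,0]]'; python3 -c "
from h import *
im,P,d,c=shot('side','s7'); np.savez('pics/s7',P=P,im=im)
for x in (430,450,500): 
  k=(abs(P[...,0]-x/1e3)<.006)&(abs(P[...,1]-.16)<.006); print(x,P[k][:,2].round(4))"
```

```text
time: 27.23
tool_pos: [0.464, 0.1061, 0.1863]
tool_rot: [-3.141, 0.0, 1.629]
contact_force: [-0.5, -4.2, -5.0]
opening: 0.0337
grip_force: 50.0
time: 27.48
tool_pos: [0.4637, 0.1101, 0.1864]
tool_rot: [-3.141, -0.0, 1.629]
contact_force: [0.2, -4.9, -4.3]
opening: 0.0334
grip_force: 50.0
time: 27.73
tool_pos: [0.4635, 0.1137, 0.1862]
tool_rot: [-3.141, 0.001, 1.629]
contact_force: [1.5, -10.3, -7.4]
opening: 0.0335
grip_force: 50.0
430 [0.3884 0.3857 0.3847 0.3831 0.3795 0.3784 0.3812 0.3809 0.3793 0.3775
 0.3742 0.3741 0.3703 0.3519]
450 [0.3697 0.3705 0.3741 0.3688 0.3677 0.369  0.3686 0.3665 0.3673 0.363
 0.0274 0.0243]
500 [0.3579 0.3551 0.351  0.3506 0.3515 0.3488 0.3423 0.3438 0.3461 0.3424
 0.3399 0.3372 0.3337 0.3318 0.3279 0.327  0.3214]
```

```bash
python3 -m crank '[[-0.6,1,0,0,0],[-0.6,2,0,0,0],[-0.6,2.5,0,0,0],[-0.6,2.5,0,0,0]]'; python3 -m crank '[[-0.2,0,0,0,0],[0.1,0,0,0,0],[0.3,0,0,0,0],[0.3,0,0,0,0],[0.3,0,0,-20,0],[0.3,0,0,-60,0],[0.3,-30,0,-100,0],[0.3,-70,0,-140,0],[0.3,-110,0,-180,0],[0.3,-130,0,-200,0],[0.3,-130,0,-200,0],[0.3,-130,0,-200,0]]' 50; python3 -c "
from h import *
im,P,d,c=shot('wrist','w8'); np.savez('pics/w8',P=P,im=im)
for w in wedges(im,P,(.38,.75,-.2,.13)): print(w,delta(*w['tail'],186,w['head']-90))
for y in (.155,.17,.2):
 for x in (430,490,560,640): 
  k=(abs(P[...,0]-x/1e3)<.004)&(abs(P[...,1]-y)<.003); print(y,x,np.median(P[k][:,2]).round(4))
for w in wedges(*shot('side')[:2]):print(w)"
```

```text
time: 28.12
tool_pos: [0.4635, 0.115, 0.1862]
tool_rot: [-3.141, 0.003, 1.63]
contact_force: [0.4, -18.2, -6.9]
opening: 0.0338
grip_force: 50.0
time: 29.12
tool_pos: [0.4719, -0.0157, 0.3907]
tool_rot: [3.133, 0.003, 1.626]
contact_force: [1.2, -0.1, 0.1]
opening: 0.0597
grip_force: 0.0
{'c': array([462.8, 115.4]), 'size': array([30.5, 32.7]), 'head': 3.4, 'tail': array([410.4, 112.3]), 'tip': array([527.7, 119.3])} [129.8, -53.7, 202.3, 1.567]
{'c': array([633.5, -60.4]), 'size': array([ 35.4, 117.7]), 'head': 78.8, 'tail': array([ 623.4, -111.9]), 'tip': array([646.1,   3.4])} [-105.9, 146.5, 202.3, 0.251]
0.155 430 nan
0.155 490 0.0263
0.155 560 0.0175
0.155 640 0.0192
0.17 430 nan
0.17 490 nan
0.17 560 nan
0.17 640 0.0176
0.2 430 nan
0.2 490 nan
0.2 560 nan
0.2 640 nan
{'c': array([635.2, -71.6]), 'size': array([ 31. , 129.2]), 'head': 79.4, 'tail': array([ 625.5, -123.2]), 'tip': array([647.1,  -7.7])}
  return _methods._mean(a, axis=axis, dtype=dtype,
  ret = ret.dtype.type(ret / rcount)
```

View pics/w8.png

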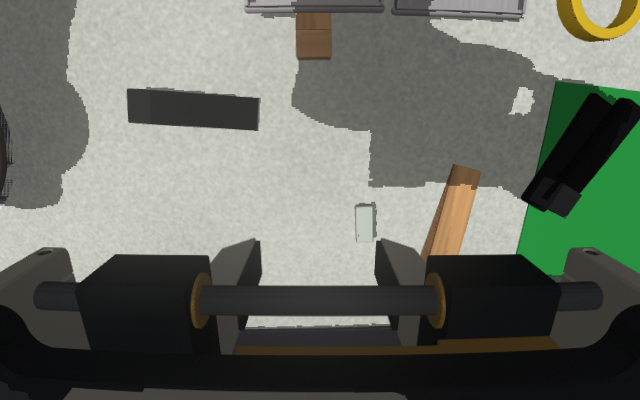

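The left wedge sits under its tray at (313,35) and that tray is up (26 mm against 17 mm for the other). Now the second wedge.

```bash
python3 -c "
from h import *
print(delta(623.2,-117.5,186,-11.2))"
```

```text
[-112.6, 146.3, 200.6, 0.252]
```

```bash
python3 -m crank '[[0.2,-20,30,0,0.1],[0.2,-45,60,0,0.2],[0.2,-70,90,0,0.252],[0.2,-95,120,10,0.252],[0.2,-112.6,146.3,40,0.252],[0.2,-112.6,146.3,80,0.252],[0.2,-112.6,146.3,110,0.252],[0.2,-112.6,146.3,130,0.252],[0.2,-112.6,146.3,150,0.252],[0.2,-112.6,146.3,160,0.252],[0.2,-112.6,146.3,160,0.252],[0.2,-112.6,146.3,160,0.252]]'; python3 -c "
from h import *
print(delta(623.2,-117.5,186,-11.2))"
```

```text
time: 30.22
tool_pos: [0.6236, -0.1162, 0.2257]
tool_rot: [-3.14, -0.001, 1.378]
contact_force: [-0.6, -1.0, -0.2]
opening: 0.0551
grip_force: 0.0
[-1.3, -0.1, 39.7, 0.003]
```

```bash
python3 -m crank '[[0.2,-1,0,20,0],[0.2,-1,0,32,0],[0.2,-1,0,38,0],[0.2,-1,0,39.7,0],[0.2,-1,0,39.7,0],[-0.6,-1,0,39.7,0],[-0.6,-1,0,39.7,0],[-0.6,-1,0,39.7,0],[-0.6,-1,0,39.7,0],[-0.6,-1,0,39.7,0],[-0.6,-1,0,39.7,0]]' 50; python3 -c "
from h import *
print(delta(609.4,20.7,186,3.3))"
```

```text
time: 31.13
tool_pos: [0.6235, -0.1183, 0.1873]
tool_rot: [3.141, 0.0, 1.377]
contact_force: [0.6, 0.6, 4.4]
opening: 0.0336
grip_force: 49.9
[133.7, -40.7, 1.3, -0.252]
```

```bash
python3 -m crank '[[-0.6,0,0,-8,0],[-0.6,0,0,-14,0],[-0.6,30,-10,-14,-0.08],[-0.6,60,-20,-14,-0.16],[-0.6,90,-30,-14,-0.252],[-0.6,115,-40,-14,-0.252],[-0.6,133.7,-40.7,-14,-0.252],[-0.6,133.7,-40.7,-14,-0.252],[-0.6,133.7,-40.7,-6,-0.252],[-0.6,133.7,-40.7,-2,-0.252],[-0.6,133.7,-40.7,-0.5,-0.252],[-0.6,133.7,-40.7,-0.5,-0.252]]'; python3 -c "
from h import *
im,P,d,c=shot('wrist','w9'); print(wedges(im,P))
print(delta(603.8,117.5,186,3.3),telemetry.observe()['contact_force'])"
```

```text
time: 32.13
tool_pos: [0.6092, 0.0198, 0.1873]
tool_rot: [-3.141, -0.001, 1.627]
contact_force: [-1.0, 1.2, 4.6]
opening: 0.0335
grip_force: 49.9
[{'c': array([464.4, 119.6]), 'size': array([33.7, 37.6]), 'head': 93.7, 'tail': array([467.8,  67.2]), 'tip': array([460.3, 184.5])}, {'c': array([605.4,  74.4]), 'size': array([ 35.8, 126.4]), 'head': 94.2, 'tail': array([609.2,  22. ]), 'tip': array([600.6, 139.2])}]
[97.9, 0.1, 1.3, -0.001] [-1.56288233  1.65106358  4.03341289]
```

```bash
python3 -m crank '[[-0.6,10,0,0,0],[-0.6,22,0,0,0],[-0.6,34,0,0,0],[-0.6,44,0,0,0],[-0.6,52,0,0,0],[-0.6,59,0,0,0],[-0.6,66,0,0,0],[-0.6,72,0,0,0],[-0.6,78,0,0,0],[-0.6,84,0,0,0],[-0.6,90,0,0,0],[-0.6,94,0,0,0]]'; python3 -m crank '[[-0.6,2,0,0,0],[-0.6,4,0,0,0],[-0.6,5,0,0,0]]';  python3 -m crank '[[-0.6,1.5,0,0,0],[-0.6,3,0,0,0],[-0.6,3,0,0,0]]'
```

```text
time: 33.18
tool_pos: [0.6039, 0.1145, 0.1873]
tool_rot: [3.141, 0.002, 1.629]
contact_force: [1.3, -8.6, 4.3]
opening: 0.0336
grip_force: 49.9
time: 33.43
tool_pos: [0.6036, 0.1192, 0.1873]
tool_rot: [3.141, 0.002, 1.63]
contact_force: [1.4, -8.8, 4.7]
opening: 0.0338
grip_force: 49.9
time: 33.68
tool_pos: [0.6035, 0.1216, 0.1873]
tool_rot: [3.141, 0.003, 1.629]
contact_force: [-0.3, -11.1, 3.2]
opening: 0.0332
grip_force: 49.9
```

```bash
python3 -m crank '[[-0.6,1.5,0,0,0],[-0.6,3,0,0,0],[-0.6,3,0,0,0]]';  python3 -m crank '[[-0.6,1,0,0,0],[-0.6,2,0,0,0],[-0.6,2,0,0,0]]'
```

```text
time: 33.93
tool_pos: [0.6035, 0.1228, 0.1873]
tool_rot: [-3.141, 0.006, 1.63]
contact_force: [0.8, -20.7, 4.1]
opening: 0.0334
grip_force: 49.9
time: 34.18
tool_pos: [0.6036, 0.1234, 0.1873]
tool_rot: [-3.141, 0.008, 1.63]
contact_force: [0.6, -26.8, 4.3]
opening: 0.0339
grip_force: 49.9
```

```bash
python3 -m crank '[[-0.2,0,0,0,0],[0.1,0,0,0,0],[0.3,0,0,0,0],[0.3,0,0,0,0],[0.3,0,0,-20,0],[0.3,0,0,-60,0],[0.3,0,-20,-100,0],[0.3,0,-45,-140,0],[0.3,0,-75,-180,0],[0.3,0,-75,-210,0],[0.3,0,-75,-210,0],[0.3,0,-75,-210,0]]'; python3 -c "
from h import *
im,P,d,c=shot('wrist','w10'); np.savez('pics/w10',P=P,im=im); print(wedges(im,P))
for y in (.16,.18,.21,.25,.28):
 print(y,[np.median(P[(abs(P[...,0]-x/1e3)<.004)&(abs(P[...,1]-y)<.003)][:,2]).round(4) for x in (420,490,560,640)])
im,P,d,c=shot('side','s10');print(packs(im,P,0.02,0.05,(.35,.6,-.43,-.24)))
print(im[128:130,308:316].tolist()); print(delta(520,380,300,3.3))"
```

```text
time: 35.18
tool_pos: [0.5278, 0.124, 0.4004]
tool_rot: [3.135, -0.001, 1.63]
contact_force: [1.1, 0.2, -0.2]
opening: 0.0598
grip_force: 0.0
[{'c': array([460. , 121.4]), 'size': array([38.5, 39.6]), 'head': 94.0, 'tail': array([463.6,  69.1]), 'tip': array([455.4, 186.3])}, {'c': array([602.2, 128.9]), 'size': array([34.2, 37.9]), 'head': 93.5, 'tail': array([605.4,  76.5]), 'tip': array([598.2, 193.7])}]
0.16 [np.float64(0.0261), np.float64(0.3032), np.float64(0.306), np.float64(0.0272)]
0.18 [np.float64(0.0264), np.float64(0.0263), np.float64(0.0264), np.float64(0.0262)]
0.21 [np.float64(0.026), np.float64(0.0262), np.float64(0.0263), np.float64(0.0261)]
0.25 [np.float64(0.0257), np.float64(0.0258), np.float64(0.0259), np.float64(0.0261)]
0.28 [np.float64(0.0255), np.float64(0.0258), np.float64(0.0258), np.float64(0.026)]
[(array([ 543.6, -253.8]), 50.3, 30.9, 5.1, np.float64(0.0342)), (array([ 412.8, -295.4]), 47.2, 38.9, 4.4, np.float64(0.0333)), (array([ 547.9, -376.3]), 50.1, 39.1, 3.6, np.float64(0.0328)), (array([ 420.7, -387.2]), 50.4, 36.8, 6.9, np.float64(0.0326))]
[[[102, 103, 101], [102, 103, 100], [102, 102, 100], [100, 101, 99], [99, 100, 97], [99, 99, 97], [99, 99, 97], [99, 99, 97]], [[89, 90, 88], [92, 92, 91], [89, 89, 88], [85, 86, 85], [86, 86, 85], [84, 84, 83], [82, 83, 82], [81, 82, 81]]]
[256.3, 7.1, 96.5, 0.001]
```

View pics/w10.png

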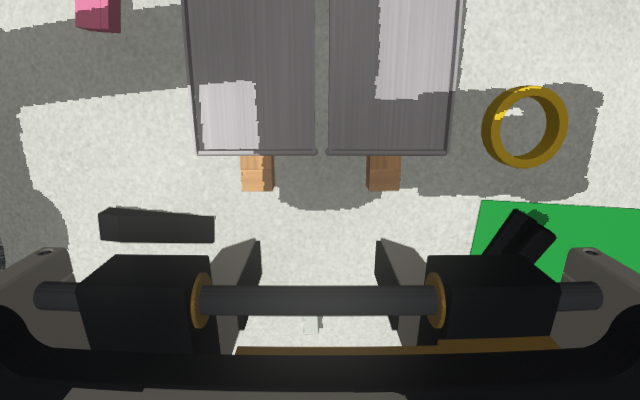

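Both wedges are in, at (257,172) and (384,172), with both trays flat and level (z 26 mm over their whole length). Next is the button.

```bash
python3 - <<'E'
from h import *
for n in ("side0","scene0"):
    D=np.load(f"pics/{n}.npz"); P=D["P"]
    k=(P[...,2]>.091)&(P[...,2]<.13)&(P[...,0]>.47)&(P[...,0]<.57)&(P[...,1]>.345)&(P[...,1]<.435)
    p=P[k]; print(n,k.sum(),p.min(0).round(4),p.max(0).round(4),np.median(p,0).round(4),"top",np.median(p[p[:,2]>np.percentile(p[:,2],90)-.004],0).round(4))
print(delta(520,300,420,3.3))
E
```

```text
side0 89 [0.4738 0.3627 0.0913] [0.5674 0.4224 0.1113] [0.5197 0.3778 0.1001] top [0.5177 0.3844 0.1065]
scene0 404 [0.4969 0.3683 0.091 ] [0.5414 0.4113 0.1107] [0.526  0.3955 0.1002] top [0.5205 0.3927 0.1083]
[176.5, 2.4, -23.5, 0.001]
```

```bash
python3 -m crank '[[-1,15,0,-3,-0.12],[-1,30,0,-6,-0.24],[-1,45,0,-9,-0.36],[-1,60,0,-12,-0.48],[-1,75,0,-15,-0.6],[-1,90,0,-18,-0.72],[-1,105,0,-20,-0.84],[-1,120,0,-20,-0.96],[-1,135,0,-20,-1.08],[-1,150,0,-20,-1.2],[-1,150,0,-20,-1.32],[-1,150,0,-20,-1.44]]' 20; python3 -m crank '[[-1,0,0,0,-0.12],[-1,0,0,0,-0.24],[-1,0,0,0,-0.36],[-1,0,0,0,-0.48],[-1,0,0,0,-0.6],[-1,0,0,0,-0.72],[-1,0,0,0,-0.84],[-1,0,0,0,-0.96],[-1,0,0,0,-1.08],[-1,0,0,0,-1.2],[-1,0,0,0,-1.32],[-1,0,0,0,-1.44]]';python3 -m crank '[[-1,0,0,0,-0.12],[-1,0,0,0,-0.24],[-1,0,0,0,-0.26],[-1,0,0,0,-0.26]]'; python3 -c "
from h import *
print(telemetry.observe()['qpos'].round(2),delta(520,388,300,183.3))"
```

```text
time: 36.28
tool_pos: [0.5195, 0.2742, 0.4141]
tool_rot: [-3.14, -0.005, 3.076]
contact_force: [-0.5, -0.8, 0.5]
opening: 0.0003
grip_force: 0.0
time: 37.28
tool_pos: [0.5198, 0.2733, 0.4143]
tool_rot: [3.137, -0.002, -1.768]
contact_force: [-0.6, 0.1, -0.1]
opening: -0.0001
grip_force: 0.0
time: 37.62
tool_pos: [0.5197, 0.2732, 0.4151]
tool_rot: [3.138, -0.001, -1.516]
contact_force: [0.2, 0.7, 0.2]
opening: 0.0003
grip_force: 0.0
[ 0.35  0.45  1.33  0.    1.37 -2.84] [-114.6, -6.6, 115.1, -0.003]
```

```bash
python3 -m crank '[[-1,-35,-2,0,0],[-1,-70,-4,0,0],[-1,-100,-6,20,0],[-1,-114.6,-6.6,50,0],[-1,-114.6,-6.6,80,0],[-1,-114.6,-6.6,100,0],[-1,-114.6,-6.6,112,0],[-1,-114.6,-6.6,115,0],[-1,-114.6,-6.6,115,0],[-1,-114.6,-6.6,115,0]]'; python3 -c "
from h import *
im,P,d,c=shot('scene'); im2=shot('side')[0]
a=im[200:350,340:540]; b=im2[60:160,250:370]
cv2.imwrite('pics/b1.png',np.hstack([cv2.resize(a,(400,300)),cv2.resize(b,(360,300))])[...,::-1])
print(delta(520,388,300,183.3))"
```

```text
time: 38.45
tool_pos: [0.5199, 0.3879, 0.3026]
tool_rot: [-3.141, 0.0, -1.516]
contact_force: [-0.5, -0.0, 1.5]
opening: 0.0004
grip_force: 0.0
[-0.1, -0.1, 3.5, -0.002]
```

View pics/b1.png

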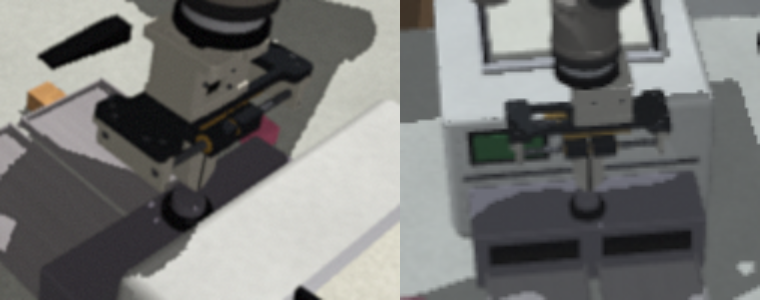

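In both views the closed fingertips are just above the button centre, at (190,190) in the left crop and (588,195) in the right. I'll press now.

```bash
python3 -m crank '[[-1,0,0,5,0],[-1,0,0,10,0],[-1,0,0,13,0],[-1,0,0,16,0],[-1,0,0,18,0],[-1,0,0,18,0]]';python3 -m crank '[[-1,0,0,2,0],[-1,0,0,3.5,0],[-1,0,0,3.5,0]]'
```

```text
time: 39.05
tool_pos: [0.5195, 0.3877, 0.2839]
tool_rot: [3.141, -0.0, -1.514]
contact_force: [-1.7, -0.8, 2.1]
opening: 0.0004
grip_force: 1.1
time: 39.3
tool_pos: [0.5196, 0.3878, 0.2809]
tool_rot: [-3.141, 0.0, -1.514]
contact_force: [-1.2, -1.1, 3.5]
opening: 0.0004
grip_force: 1.9
```

```bash
python3 -m crank '[[-1,0,0,1,0],[-1,0,0,2,0],[-1,0,0,2,0]]';python3 -m crank '[[-1,0,0,1,0],[-1,0,0,2,0],[-1,0,0,2,0]]'
```

```text
time: 39.55
tool_pos: [0.5196, 0.3878, 0.2793]
tool_rot: [-3.141, 0.0, -1.514]
contact_force: [-0.7, -1.3, 4.7]
opening: 0.0006
grip_force: 2.7
time: 39.8
tool_pos: [0.5194, 0.3878, 0.2791]
tool_rot: [-3.14, 0.001, -1.514]
contact_force: [-6.2, -3.6, 15.7]
opening: 0.0002
grip_force: 7.8
```

Fully down: it stopped moving and the force rose to 16 N. I'll lift clear and do a final check.

```bash
python3 -m crank '[[-1,0,0,-5,0],[-1,0,0,-20,0],[-1,0,0,-50,0],[-1,0,0,-90,0],[-1,20,0,-120,0],[-1,60,0,-140,0],[-1,100,0,-150,0],[-1,140,0,-150,0],[-1,180,0,-150,0],[-1,180,0,-150,0],[-1,180,0,-150,0],[-1,180,0,-150,0]]'; python3 -c "
from h import *
im,P,d,c=shot('side','s12');print(packs(im,P,0.02,0.05,(.35,.6,-.43,-.24)))
im2,P2,d,c=shot('scene','sc12'); print(telemetry.observe()['qvel'].round(3))
k=(P2[...,2]>.091)&(P2[...,2]<.13)&(P2[...,0]>.49)&(P2[...,0]<.55)&(P2[...,1]>.36)&(P2[...,1]<.42); print(P2[k].max(0))
for y in (.2,.25,.3):
 print([np.median(P2[(abs(P2[...,0]-x/1e3)<.008)&(abs(P2[...,1]-y)<.008)&(P2[...,2]<.1)][:,2]).round(4) for x in (460,600)])
"
```

```text
time: 40.8
tool_pos: [0.5299, 0.2083, 0.4265]
tool_rot: [3.142, 0.001, -1.515]
contact_force: [0.3, 0.0, -0.1]
opening: 0.0002
grip_force: 0.0
[(array([ 544.2, -253. ]), 49.5, 30.1, 7.9, np.float64(0.0339)), (array([ 412.9, -294.6]), 47.2, 39.5, 3.9, np.float64(0.0331)), (array([ 547.9, -376. ]), 50.5, 38.8, 3.4, np.float64(0.0325)), (array([ 420.8, -386.1]), 49.6, 36.1, 0.5, np.float64(0.0331))]
[ 0.01   0.003 -0.003 -0.003  0.002 -0.001]
[0.54197286 0.41112172 0.11114337]
[np.float64(0.028), np.float64(0.0275)]
[np.float64(0.0275), np.float64(0.0273)]
[np.float64(0.027), np.float64(0.0267)]
```

View pics/sc12.png

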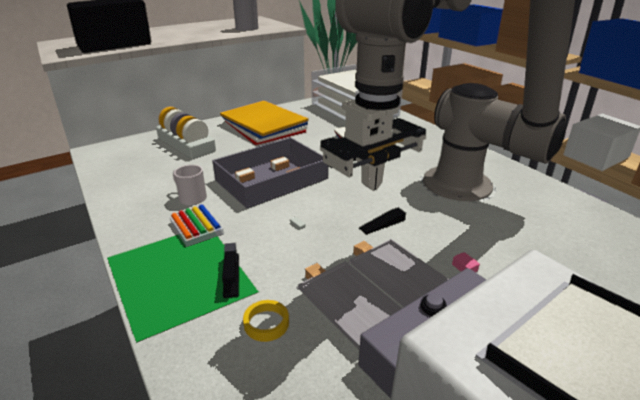

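The trays are empty and level on their wedges, whose tails show at (315,271) and (362,249). The button at (432,303) is up again, the packs are in the tote, and the other things haven't moved.

```bash
python3 -c "
from cell import ticket
print(ticket.hand_in())"
```

```text
the job is handed in; nothing more can be done
None
```

I handed the job in after about 41 s of robot time: all four packs are in the tote, a wedge is jammed under each level tray, and the start button was pressed fully and came back up; the hand-in gave no verdict.

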